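Feed an adapter block and hold it against the sprung stop for fastening

TASK

Swing the feeder's sprung lever all the way to its stop so that the adapter block comes out from under the hood, and let the lever spring back. Then take the block, set it down flat on the plate of the holding fixture, and press its flat end squarely against the middle of the sprung stop plate until the pointer stands between the two marks; finish while still holding it there with that steady push, so that a colleague can screw it down. Never push the stop plate all the way back to its end of travel, and leave the other things on the bench alone.

Things in the scene. Friction and masses are not known exactly. Their poses are not given: they have to be found in the camera images.
- feeder: Part feeder, fixed: grey metal plate, x -38..122, y -63..97 mm, 8 mm thick; origin on the bench, z up, +y = feed direction. Two rails 6 mm high along y (inner faces x -19 and 30) guide the block. Flat aluminium hood over it: x -33..121, y -40..8, z 40..44 mm. The lever, hinged about the vertical at x 95, y 0, is behind the block; swung fully it leaves the block centred near y 65
- lever_arm (a joint): swing of the feeder lever, rad: 0 at rest, 0.72 at its stop; a spring returns it to 0 (about 2.5 N at the handle at rest, 7 N at the stop). Growing values move the handle toward the feeder's +y (clockwise from above)
- lever_handle (a point): on the axis of the lever's upright black round handle (16 mm diameter, z 26 to 86 mm above the bench), at z 61.5 mm, 185 mm from the hinge axis. In the feeder's frame it runs on a circle about x 95, y 0: from x -78, y -65 mm at rest to x -78, y +65 mm at the stop
- adapter: Adapter block to be held: light aluminium, 32 mm wide (x -16..16), 45 mm long (y -17..28), 26 mm high, about 90 g, with a brass sleeve out of its -y end (to y -27). Origin on its underside, z up. Starts in the feeder, 8 mm above the bench, flat end (+y) toward the feeder's +x, x sides facing along the feed. Grip it across the 32 mm width
- adapter_flat_end (a point): middle of the block's flat end face (+y end, away from the sleeve), 13 mm above its underside
- fixture: Holding fixture, fixed: grey metal plate x -70..98, y -52..52 mm, top at z 8; origin on the bench, z up, +x = pressing direction, toward the stop plate. Free plate in front of the stop: x -70..20. Behind the stop a dark housing 44 mm high (x 70..94); dark side rail 38 mm high (x 9..75, y -48..-42) with two white ridges on top, the marks, at x 28 and 36
- stop_plate (a joint): travel of the sprung stop plate along the fixture's +x, m: 0 at rest, end of travel 0.024. The spring gives 2.4 N at 0 and 0.6 N more per mm. Its white pointer, at the level of the plate's front face, is between the two marks from 0.008 (7.2 N) to 0.016 (12 N)
- stop_face (a point): middle of the front face of the steel stop plate (66 mm wide, from z 9 to 41 mm), 21 mm above the bench; moves with the plate, is at fixture x 20 mm at rest
- brown_vial: brown glass vial with black cap, 23 mm diameter, 52 mm high, origin under its base; leave alone
- magnifier: loupe with black rim, 39 mm diameter, 42 mm high, origin under its base; leave alone
- sample_box: white sample box with clear lid, 56 x 52 x 24 mm, origin under its base; leave alone
- film_meter: Big black microscope-like instrument standing between feeder and fixture, fixed; its origin is at x 0.67, y 0.10 m. Stage up to 80 mm high from x 0.40 (hand wheel at y 0.10) and 0.46 on, y -0.03..0.31; tall column to 0.5 m behind x 0.58, y 0.08..0.18. Carry the block in front of it (x under about 0.36) or keep well clear
Things that resemble listed ones, but are neither listed nor needed, are in the scene too. Leave any turquoise look-alike of the adapter alone.

How it is judged:
On the way, in this order (a step that is already met when the one before it is completed fails the run):
1. the lever is swung to its stop (value of joint lever_arm above 0.68 rad), for 0.05 s.
2. the lever is back at rest, with the block out from under the hood (value of joint lever_arm below 0.06 rad and y of adapter in the frame of feeder above 0.04 m), for 0.1 s.
3. the block presses the stop plate until the pointer is between the marks (value of joint stop_plate between 0.008 and 0.016 m and contact force between adapter and stop_plate above 4 N), for 0.5 s.
At the end, for the whole second after the job is handed in: Still held by the gripper, at rest: the flat end presses the stop plate with 4-16 N, plate 7.5-16.5 mm in (pointer between the marks), within 12 mm of its middle, block square and level within 0.12 rad, underside at most 5 mm above the fixture plate; lever back at rest (value of joint stop_plate between 0.0075 and 0.0165 m and contact force between adapter and stop_plate between 4 and 16 N and contact force between the fingers and adapter above 1 N and x of adapter_flat_end in the frame of stop_face above -0.005 m and y of adapter_flat_end in the frame of stop_face between -0.012 and 0.012 m and z of adapter in the frame of fixture below 0.013 m and angle between adapter's own z axis and vertical below 0.12 rad and angle between the y axis of adapter and the x axis of fixture, either way round below 0.12 rad and linear speed of adapter below 0.01 m/s and value of joint lever_arm below 0.06 rad); the arm keeps its last pose, push and grip.
It fails at once if the stop plate is pushed to its end of travel (value of joint stop_plate above 0.0225 m).
It fails at once if the brown vial is disturbed (distance of brown_vial from where it was at the start of the episode above 0.02 m).
It fails at once if the loupe is disturbed (distance of magnifier from where it was at the start of the episode above 0.02 m).
It fails at once if the sample box is disturbed (distance of sample_box from where it was at the start of the episode above 0.02 m).
It also fails if it takes over 58 s, if anything falls off the work surface, if the arm or the gripper's body presses on something with over 40 N, if the wrist force passes 120 N, or if a joint passes its speed limit or range.

ROBOT

A 7-joint arm with a two-finger parallel gripper is mounted at the origin on a cart in front of the work surface, level with it; the furniture and walls round the work are solid. World frame = base frame: x ahead of the robot, y to its left, z up, the work surface at z = 0. Lengths are in m, angles in rad, forces in N, time in s.
With the tool pointing down it reaches from about 0.4 to 0.875 m from the base axis. Payload 19.3 kg.
Tool frame: the origin (TCP) lies midway between the tips of the shut fingers; the grasp point (between the pads) lies 19 mm behind it; x points along the fingers, y is the direction in which the jaws open and shut, and the axes are right-handed (so a half turn about x gives the same grasp; the last joint's range is limited). The gripper opens to 85 mm and grips with 20 to 120 N. Pads are 22 mm wide; open, the fingers measure 114 mm over their backs; the gripper's body (76 mm by 85 mm) begins 54 mm behind the grasp point. The pads swing forward as they close: fully open they stand 13 mm farther back than shut.
Start: joints at [-1.265, 0.521, -0.036, 1.599, 0.021, 1.021, -0.113], TCP at [0.229, 0.581, 0.231] pointing down, gripper open.
Joint ranges: [-2.91, 2.91], [-0.3, 2.13], [-1.5, 1.42], [0.17, 2.43], [-1.26, 4.41], [0.16, 1.93], [-2.52, 2.52]. Speed limits (rad/s): [1.89, 1.89, 2.39, 2.39, 3.01, 3.01, 3.01].

INTERFACE

Orientations are given as [roll, pitch, yaw] about the fixed x, y, z axes, in that order (R = Rz(yaw) Ry(pitch) Rx(roll)).
In Python, from workcell import telemetry, vision, workorder gives the robot as it stands. The module is installed in compiled form; this text tells all that it offers.
- The arm moves only by the tool play_rows, never from a script. Its argument "deltas" is a list of rows, each a list of 7 numbers: the shift along the world's x, y, z in mm, then the turn, a rotation vector about the world's x, y, z in degrees, then the finger opening in mm, from 0 to 85.4. In form: [[x, y, z, wx, wy, wz, jaw], ...]. A call has 1 to 8 rows; each row shifts and turns the commanded pose from where the row before left it; what a row does not reach is not made up. A row lasts 1/8 s, in which the tool goes at most 62.5 mm and 10.7 degrees, less where a joint would pass 70% of its speed; a pose out of reach is approached as far as the arm can. A call with a gripper value outside its range is refused whole. The fingers move at their own pace and stop on an object; "grip_force" is the grip in N (left out, the last holds). Time passes only in rows, so rows that do not move let the fingers close. It gives the time, the measured TCP pose, the force and the opening at its end, in the units of the state.
- telemetry.observe(): the state, without advancing time (a new reading comes with each control period).
- vision.grab_frame(name): name is "side" or "top"; returns the picture (400x640x3 uint8, red, green, blue); there is no depth.
- vision.camera_info(name): a dict with "mtx" (3x3 intrinsics, pixels), "rvec" (rotation vector, rad) and "tvec" (3), from world to camera coordinates, as OpenCV has them. Camera axes: x right, y down, z forward; pixel columns grow to the right and rows downward; lengths in m; the calibration is good to about 2 mm. A picture is of the moment at which its call begins. camera_info takes no time and is no camera call.
- workorder.job_done(): hands the job in, once; it reports no verdict.
The state is a dict: "clock": time; "qpos": joint angles; "qd": joint speeds; "joint_efforts": joint torques, N m; "position": TCP position; "tool_rot": TCP orientation; "force": force on the tool from outside, world axes, zero at the start; "moment": the same for the moment, N m; "grip_width": finger opening in m.
Only numpy, scipy, OpenCV 4.12 (cv2) and the standard library are available. Lean on these libraries where they do the work, as an engineer would, in place of code of your own. Each camera call takes 0.05 s, during which the arm holds its last target. There are 200 camera calls.

## Working session

There is one attempt and no reset: what is moved stays moved. The work goes in short steps, Python scripts to look and compute and a tool call to move; the robot and the scene stay as the last step left them, time stands still between calls to the robot, and variables do not carry over. Pictures are saved under pics/ and viewed, about 8 in all and at most 12, crops included, and the job is handed in when it is done.

Besides the shell and the picture viewer there is one more tool, called after "Call:" by a JSON object that holds its "method" and its "body". play_rows: Moves the arm, as the interface text tells. Its arguments: {"type":"object","properties":{"deltas":{"type":"array","items":{"type":"array","items":{"type":"number"}}},"grip_force":{"type":"number"}},"required":["deltas"]}

```bash
mkdir -p pics
python3 - <<'E'
from workcell import telemetry, vision
import cv2
for n in("side","top"):
    cv2.imwrite(f"pics/{n}0.png",vision.grab_frame(n)[:,:,::-1])
    c=vision.camera_info(n);print(n,c)
    R=cv2.Rodrigues(c['rvec'])[0];print(-R.T@c['tvec'].ravel())
print(telemetry.observe())
E
```

```text
side {'mtx': array([[477.31205467,   0.        , 319.29078594],
       [  0.        , 477.31205467, 198.04572128],
       [  0.        ,   0.        ,   1.        ]]), 'rvec': array([ 0.00801124,  2.81345767, -1.34086588]), 'tvec': array([0.51079144, 0.04772215, 1.54203848])}
[0.54903869 1.15957803 0.99749851]
top {'mtx': array([[445.283877  ,   0.        , 315.35759433],
       [  0.        , 445.283877  , 202.96217005],
       [  0.        ,   0.        ,   1.        ]]), 'rvec': array([ 2.17926101, -2.21025749,  0.06024021]), 'tvec': array([0.02437772, 0.53189419, 1.32839694])}
[0.46019172 0.01901505 1.35499304]
{'clock': 0.1, 'qpos': array([-1.26521548,  0.52195272, -0.03629779,  1.59988983,  0.02115497,
        1.02109245, -0.11279606]), 'qd': array([ 2.21003909e-04, -1.87164857e-03, -4.94562859e-05, -1.09319629e-03,
        9.71818252e-04, -1.46297366e-03,  5.01687569e-04]), 'joint_efforts': array([ 6.70744383e-03, -9.28486919e+01,  1.98550344e+00, -3.70540595e+01,
        1.82375038e-02,  5.31239304e-03, -1.40925684e-05]), 'position': array([0.22930882, 0.58112489, 0.23080656]), 'tool_rot': array([-1.52756864,  1.56983692, -1.90340688]), 'force': array([ 0.89421252, -0.06422512, -0.0806406 ]), 'moment': array([0.04195368, 0.00520425, 0.03579785]), 'grip_width': 0.08558603970576313}
```

View pics/side0.png

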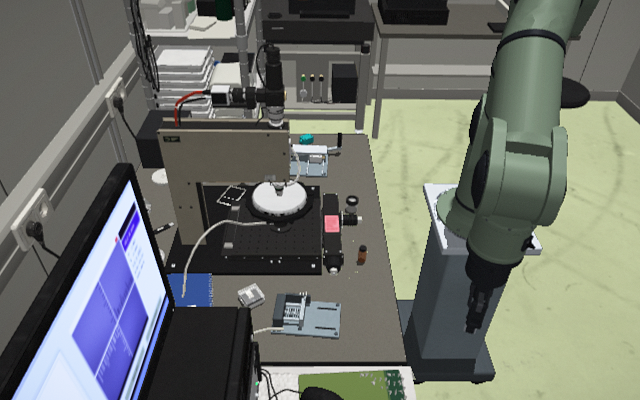

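View pics/top0.png

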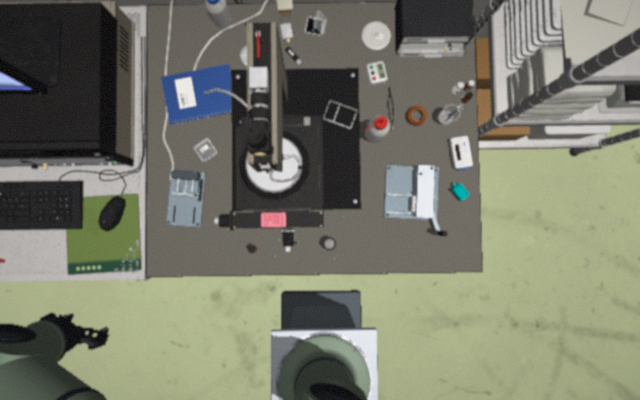

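The side view shows the fixture at about (308,314) and the feeder at about (310,160). In the top view the fixture is at about (186,198), the feeder at about (412,192), its handle at about (438,232), and the turquoise look-alike at (460,190). I'll enlarge these areas.

Run:
```python
import cv2,numpy as np
t=cv2.imread("pics/top0.png");s=cv2.imread("pics/side0.png")
def c(im,x,y,w,h):return cv2.resize(im[y:y+h,x:x+w],(400,300),interpolation=cv2.INTER_CUBIC)
cv2.imwrite("pics/m1.png",np.vstack([np.hstack([c(t,374,150,100,96-21),np.zeros((300,400,3),np.uint8)]) if 0 else np.hstack([c(t,372,155,112,84),c(t,150,160,88,66)]),np.hstack([c(s,280,125,80,60),c(s,260,280,96,72)])]))
```

```text
(no output)
```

View pics/m1.png

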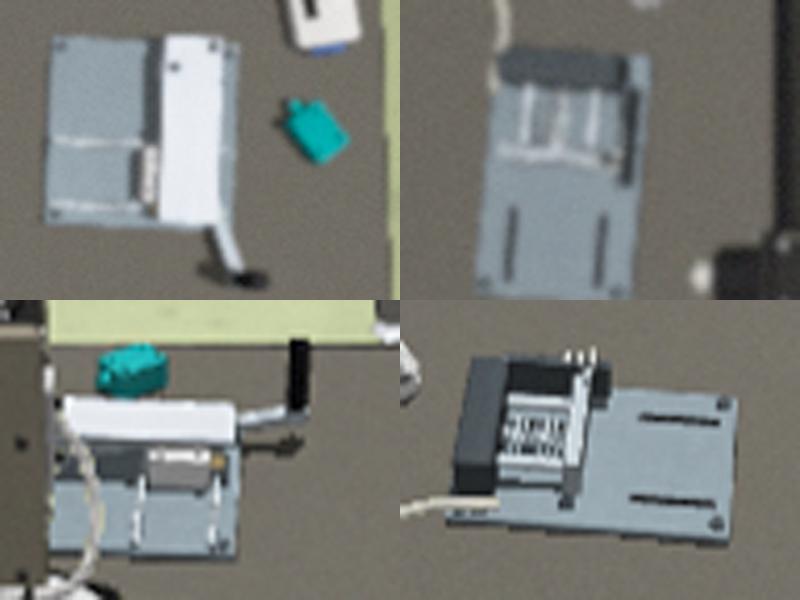

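```bash
cat > h.py <<'E'
import cv2,numpy as np
from workcell import telemetry,vision
C={}
for n in("side","top"):
    c=vision.camera_info(n);C[n]=(np.array(c['mtx']),cv2.Rodrigues(c['rvec'])[0],np.array(c['tvec']).ravel())
def ray(n,uv):
    K,R,t=C[n];p=cv2.undistortPoints(np.float64(uv).reshape(-1,1,2),K,None).reshape(-1,2)
    return -R.T@t,np.c_[p,np.ones(len(p))]@R
def cast(n,uv,z):
    o,d=ray(n,uv);return o+d*((z-o[2])/d[:,2])[:,None]
def proj(n,P):
    K,R,t=C[n];return cv2.projectPoints(np.float64(P).reshape(-1,1,3),R,t,K,None)[0].reshape(-1,2)
def tri(us,ut):
    P=[C[n][0]@np.c_[C[n][1],C[n][2]] for n in("side","top")]
    X=cv2.triangulatePoints(P[0],P[1],np.float64(us).reshape(-1,2).T,np.float64(ut).reshape(-1,2).T);return (X[:3]/X[3]).T
E
python3 - <<'E'
from h import *
for n,boxes in(("top",dict(feeder=(380,155,450,225),fixture=(160,165,212,230))),("side",dict(fixture=(262,285,350,345)))):
    im=cv2.imread(f"pics/{n}0.png");hsv=cv2.cvtColor(im,cv2.COLOR_BGR2HSV)
    for k,(a,b,c,d) in boxes.items():
        m=cv2.inRange(hsv,(90,25,90),(125,120,255));mm=np.zeros_like(m);mm[b:d,a:c]=m[b:d,a:c]
        mm=cv2.morphologyEx(mm,cv2.MORPH_CLOSE,np.ones((5,5)))
        _,l,st,_=cv2.connectedComponentsWithStats(mm);i=1+st[1:,4].argmax()
        cs=cv2.findContours(np.uint8(l==i),0,1)[0];p=max(cs,key=cv2.contourArea)
        w=cast(n,p.reshape(-1,2),.008)[:,:2]*1000
        r=cv2.minAreaRect(np.float32(w));print(n,k,st[i],r);print(cv2.boxPoints(r).round(1).tolist())
# handle: dark pixels
im=cv2.imread("pics/top0.png").astype(int).sum(2);print(im[224:240,428:452])
im=cv2.imread("pics/side0.png").astype(int).sum(2);print(im[128:150,332:346])
E
```

```text
top feeder [ 384  166   45   53 1461] ((562.3389282226562, -258.39422607421875), (133.09274291992188, 158.08694458007812), 88.7157211303711)
[[481.79998779296875, -323.20001220703125], [639.9000244140625, -326.70001220703125], [642.9000244140625, -193.60000610351562], [484.79998779296875, -190.10000610351562]]
top fixture [ 167  171   38   56 1695] ((552.0926513671875, 410.17529296875), (101.93527221679688, 162.10903930664062), 84.9408950805664)
[[466.8999938964844, 366.6000061035156], [628.2999877929688, 352.29998779296875], [637.2999877929688, 453.79998779296875], [475.79998779296875, 468.1000061035156]]
side fixture [ 271  293   70   45 2072] ((548.5149536132812, 404.80535888671875), (124.25994873046875, 165.5223388671875), 84.77714538574219)
[[460.3999938964844, 350.5], [625.2999877929688, 335.3999938964844], [636.5999755859375, 459.1000061035156], [471.79998779296875, 474.20001220703125]]
[[316 279 212 171 204 354 521 628 633 564 448 349 312 329 321 324 316 324
  325 325 318 324 321 322]
 [317 295 227 180 178 280 455 600 639 597 501 387 330 321 325 322 325 331
  327 328 327 324 
[... 2022 characters left out ...]
4 334 338 325 224  29  41  40  99 274 345 325 338]
 [334 330 332 331 321 229  18  30  34 113 312 333 330 334]
 [335 333 325 335 332 222  26  42  23 138 356 337 328 335]
 [325 331 332 336 331 228  22  29  15 137 354 336 332 329]
 [326 328 335 334 326 187  32  30  38 127 358 343 340 337]
 [336 334 333 339 317 143  27  36  35 144 356 340 330 330]
 [338 332 332 336 311 148  10  35  55 166 351 330 331 335]
 [328 324 323 321 302 170  21  26  31 153 350 335 335 336]
 [362 400 419 508 542 224  34  13 121 349 333 332 337 328]
 [533 560 587 647 630 276 204 196 252 408 334 335 334 334]
 [550 526 525 512 422 294 306 315 301 285 333 328 333 331]
 [358 311 278 282 285 284 311 307 304 313 332 324 330 331]]
```

```bash
cat >> h.py <<'E'
def T(x,y,yaw):
    c,s=np.cos(yaw),np.sin(yaw);M=np.eye(4);M[:2,:2]=[[c,-s],[s,c]];M[:2,3]=x,y;return M
def tp(M,P):
    P=np.float64(P).reshape(-1,3)/1000;return P@M[:3,:3].T+M[:3,3]
E
python3 - <<'E'
from h import *
F=T(.5194,-.2866,np.deg2rad(-1.25));X=T(.5398,.4113,np.deg2rad(-5.06))
polys=[(F,[(-38,-63,8),(122,-63,8),(122,97,8),(-38,97,8)]),(F,[(-33,-40,44),(121,-40,44),(121,8,44),(-33,8,44)]),(F,[(-78,-65,26),(-78,-65,86)]),
(X,[(-70,-52,8),(98,-52,8),(98,52,8),(-70,52,8)]),(X,[(70,-46,44),(94,-46,44),(94,46,44),(70,46,44)]),(X,[(20,-33,41),(20,33,41)])]
out=[]
for n,bs in(("top",((372,155,112,84),(150,160,88,66))),("side",((280,125,80,60),(260,280,96,72)))):
    row=[]
    for x,y,w,h in bs:
        im=cv2.imread(f"pics/{n}0.png");im=cv2.resize(im[y:y+h,x:x+w],(400,300),interpolation=cv2.INTER_CUBIC);s=400/w
        for M,P in polys:
            q=(proj(n,tp(M,P))-[x,y]+.5)*s-.5
            cv2.polylines(im,[np.int32(q.round())],len(P)>2,(0,0,255),1)
        row.append(im)
    out.append(np.hstack(row))
cv2.imwrite("pics/m2.png",np.vstack(out))
o=telemetry.observe();from scipy.spatial.transform import Rotation as Ro
print(Ro.from_euler('xyz',o['tool_rot']).as_matrix().round(3))
E
```

```text
[[-0.     0.367  0.93 ]
 [-0.001  0.93  -0.367]
 [-1.    -0.001  0.   ]]
```

View pics/m2.png

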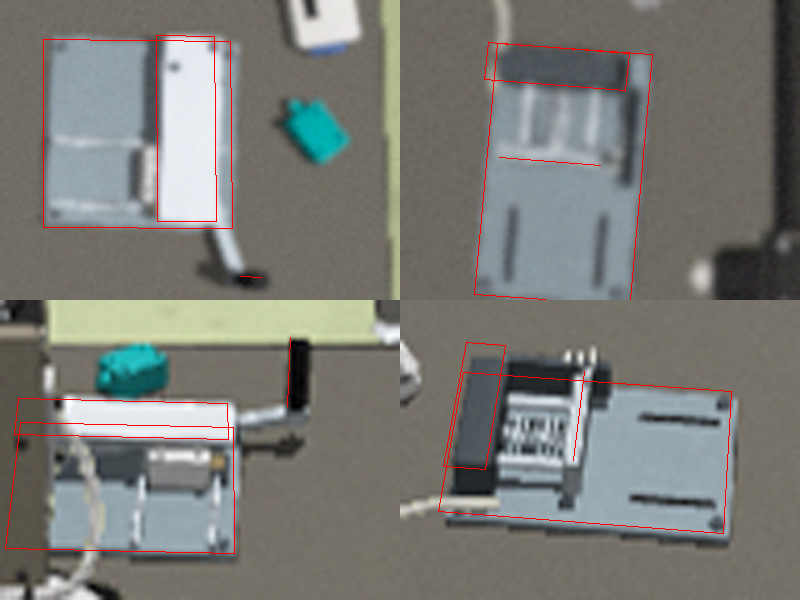

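The overlay fits within about 2 px, but the feeder's yaw looks off by 1–2°. I'll refine it with line fits to the edges.

```bash
cat > edges.py <<'E'
from h import *
def cross(p,rev):
    # first crossing of half level from outside
    p=p[::-1] if rev else p
    lo=np.median(p[:3]);hi=np.median(p[-3:]);h=(lo+hi)/2
    i=np.nonzero((p[:-1]-h)*(p[1:]-h)<=0)[0]
    if len(i)==0 or abs(hi-lo)<12:return np.nan
    i=i[0];x=i+(h-p[i])/(p[i+1]-p[i]);return len(p)-1-x if rev else x
def edge(n,orient,rng,span,rev,z=.008):
    im=cv2.imread(f"pics/{n}0.png").astype(float);ch=im[:,:,0]-im[:,:,2]
    a,b=span;pts=[]
    for k in range(*rng):
        p=ch[k,a:b] if orient=='v' else ch[a:b,k]
        c=cross(p,rev)
        if np.isfinite(c):pts.append((a+c,k) if orient=='v' else (k,a+c))
    w=cast(n,pts,z)[:,:2]*1000
    vx,vy,x,y=cv2.fitLine(np.float32(w),cv2.DIST_HUBER,0,.5,.01).ravel()
    r=(w-[x,y])@[-vy,vx];return len(w),np.round([x,y,vx,vy],3).tolist(),np.degrees(np.arctan2(vy,vx)).round(2),r.std().round(2)
if __name__=="__main__":
    for a in [("top","v",(170,212),(378,394),False),("top","h",(390,412),(208,226),True),("top","h",(390,410),(158,174),False),("top","v",(174,200),(436,448),True),
      ("side","h",(292,324),(228,246) if 0 else (168,182),True),("side","v",(158,172),(322,336),True),
      ("top","v",(195,222),(160,176),False),("top","v",(180,222),(196,214),True),("top","h",(172,192),(216,234),True),
      ("side","v",(306,328),(330,346),True),("side","h",(275,330),(322,340),True),("side","h",(312,330),(294,308),False)]:
        try:print(a,edge(*a))
        except Exception as e:print(a,e)
E
python3 edges.py
```

```text
('top', 'v', (170, 212), (378, 394), False) (42, [567.4849853515625, -193.34500122070312, 0.9980000257492065, -0.06400000303983688], np.float32(-3.66), np.float64(0.42))
('top', 'h', (390, 412), (208, 226), True) (22, [482.8070068359375, -242.68899536132812, 0.07900000363588333, 0.996999979019165], np.float32(85.44), np.float64(0.58))
('top', 'h', (390, 410), (158, 174), False) (20, [644.4409790039062, -241.47500610351562, 0.06599999964237213, 0.9980000257492065], np.float32(86.24), np.float64(0.4))
('top', 'v', (174, 200), (436, 448), True) (26, [573.6829833984375, -356.1960144042969, 0.9980000257492065, -0.054999999701976776], np.float32(-3.15), np.float64(0.34))
('side', 'h', (292, 324), (168, 182), True) (29, [543.3270263671875, -183.77999877929688, 0.996999979019165, -0.08100000023841858], np.float32(-4.66), np.float64(4.05))
('side', 'v', (158, 172), (322, 336), True) (14, [477.7590026855469, -256.13299560546875, 0.06300000101327896, 0.9980000257492065], np.float32(86.36), np.float64(3.41))
('top', 'v', (195, 222), (160, 176), False) (27, [517.2579956054688, 467.0889892578125, 
[... 203 characters left out ...]
0027], np.float32(-5.6), np.float64(0.54))
('top', 'h', (172, 192), (216, 234), True) (20, [469.1080017089844, 421.8479919433594, 0.09000000357627869, 0.9959999918937683], np.float32(84.82), np.float64(0.57))
('side', 'v', (306, 328), (330, 346), True) (22, [465.6610107421875, 412.9779968261719, 0.09700000286102295, 0.9950000047683716], np.float32(84.44), np.float64(0.31))
('side', 'h', (275, 330), (322, 340), True) (55, [562.5689697265625, 468.25, 0.996999979019165, -0.07599999755620956], np.float32(-4.34), np.float64(0.61))
('side', 'h', (312, 330), (294, 308), False) (18, [513.8499755859375, 364.8349914550781, 0.9950000047683716, -0.10000000149011612], np.float32(-5.74), np.float64(0.33))
```

The refined feeder yaw is about −3.7°, with its origin near (517,−287) mm. That puts the resting handle near (435,−347). For the fixture I get a yaw of about −5.3°. Next I'll move the arm to a point above the handle.

Call:
{"method": "play_rows", "body": {"deltas": [[24,-41,4,0,0,0,60],[24,-41,4,0,0,0,60],[24,-41,4,0,0,0,60],[24,-41,4,0,0,0,60],[24,-41,4,0,0,0,60],[24,-41,4,0,0,0,60],[24,-41,4,0,0,0,60],[23,-44,2,0,0,0,60]]}}

```text
clock: 1.1
position: [0.421, 0.249, 0.2614]
tool_rot: [1.429, 1.571, 1.054]
force: [1.3, -0.4, -0.4]
grip_width: 0.0598
```

Call:
{"method": "play_rows", "body": {"deltas": [[0,-50,0,0,0,0,60],[0,-50,0,0,0,0,60],[0,-50,0,0,0,0,60],[0,-50,0,0,0,0,60],[0,-50,0,0,0,0,60],[0,-50,0,0,0,0,60],[0,-50,0,0,0,0,60],[0,-50,0,0,0,0,60]]}}

```text
clock: 2.1
position: [0.4201, -0.1512, 0.2613]
tool_rot: [0.733, 1.571, 0.357]
force: [1.2, 1.3, 0.6]
grip_width: 0.0605
```

Call:
{"method": "play_rows", "body": {"deltas": [[5,-50,0,0,0,0,50],[5,-50,0,0,0,0,50],[5,-47,0,0,0,0,50],[0,-50,0,0,0,0,50],[0,0,-30,0,0,0,50],[0,0,-30,0,0,0,50],[0,0,-30,0,0,0,50],[0,0,0,0,0,0,50]]}}

```text
clock: 3.1
position: [0.4344, -0.346, 0.1697]
tool_rot: [3.02, 1.567, 2.644]
force: [0.3, 0.2, 0.9]
grip_width: 0.0503
```

Run:
```python
from h import *
a=vision.grab_frame("top")[:,:,::-1];b=vision.grab_frame("side")[:,:,::-1]
def c(im,x,y,w,h):return cv2.resize(im[y:y+h,x:x+w],(400,300),interpolation=cv2.INTER_CUBIC)
cv2.imwrite("pics/m3.png",np.hstack([c(a,390,180,100,75),c(b,290,90,100,75)]))
print(proj("top",[[.435,-.347,.086],[.435,-.347,.026]]),proj("side",[[.435,-.347,.086],[.435,-.347,.026]]))
o=telemetry.observe();print(o['qpos'].round(2))
```

```text
[[443.78882372 233.92709873]
 [437.97018336 233.60878209]] [[339.06127169 132.38183501]
 [338.31695694 146.23745447]]
[ 0.3   0.52  0.37  1.85 -0.25  0.82  1.99]
```

View pics/m3.png

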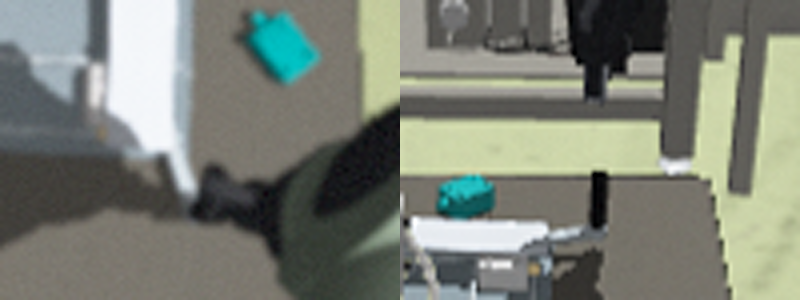

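The picture shows the open fingers just above the handle, whose predicted position matches the image to within 1 px. I'll descend around it and sweep.

Call:
{"method": "play_rows", "body": {"deltas": [[0,0,-30,0,0,0,50],[0,0,-30,0,0,0,50],[0,0,-30,0,0,0,50],[0,0,-28,0,0,0,50],[0,0,0,0,0,0,50],[0,15,0,0,0,0,50],[-1,15,0,0,0,0,50],[-1,15,0,0,0,0,50]]}}

```text
clock: 4.2
position: [0.4323, -0.3013, 0.0545]
tool_rot: [-1.653, 1.57, -2.03]
force: [-8.5, -6.7, -0.1]
grip_width: 0.0497
```

Call:
{"method": "play_rows", "body": {"deltas": [[-1,12,0,0,0,0,50],[0,12,0,0,0,0,50],[1,12,0,0,0,0,50],[3,12,0,0,0,0,50],[3,12,0,0,0,0,50],[4,12,0,0,0,0,50],[4,12,0,0,0,0,50],[0,0,0,0,0,0,50]]}}

```text
clock: 5.2
position: [0.4471, -0.2163, 0.0544]
tool_rot: [2.089, 1.571, 1.714]
force: [-5.7, -4.1, -1.3]
grip_width: 0.05
```

Call:
{"method": "play_rows", "body": {"deltas": [[3,6,0,0,0,0,50],[3,6,0,0,0,0,50],[0,0,0,0,0,0,50]]}}

```text
clock: 5.58
position: [0.4528, -0.2047, 0.0544]
tool_rot: [-3.077, 1.571, 2.831]
force: [-6.1, -4.8, 0.1]
grip_width: 0.0504
```

Run:
```python
from h import *
b=vision.grab_frame("side")[:,:,::-1]
def c(im,x,y,w,h):return cv2.resize(im[y:y+h,x:x+w],(w*6,h*6),interpolation=cv2.INTER_CUBIC)
cv2.imwrite("pics/m4.png",c(b,280,110,100,75))
print(proj("side",[[.4436,-.2169,.086],[.4436,-.2169,.026]]))
```

```text
[[338.36381262 152.09777349]
 [337.59037888 166.34435717]]
```

View pics/m4.png

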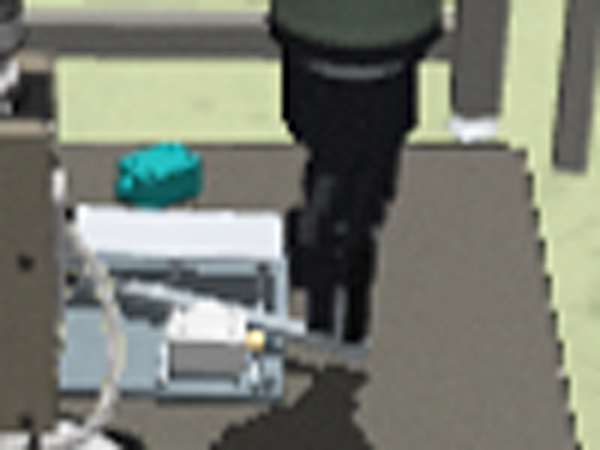

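The block is out and pushed by the bar. The handle base is near (338,168), so it is at or close to the stop. I'll nudge on until the force rises.

Call:
{"method": "play_rows", "body": {"deltas": [[1,3,0,0,0,0,50],[0,0,0,0,0,0,50]]}}

```text
clock: 5.88
position: [0.4536, -0.2028, 0.0544]
tool_rot: [-1.11, 1.57, -1.487]
force: [-6.7, -8.8, -2.2]
grip_width: 0.0499
```

Call:
{"method": "play_rows", "body": {"deltas": [[1,3,0,0,0,0,50],[0,0,0,0,0,0,50]]}}

```text
clock: 6.12
position: [0.4541, -0.2017, 0.0545]
tool_rot: [-1.162, 1.567, -1.54]
force: [-9.7, -21.2, -4.6]
grip_width: 0.0504
```

The force jumped to about 23 N with almost no motion, so the lever is at its stop. I'll back off along the arc.

Call:
{"method": "play_rows", "body": {"deltas": [[-5,-12,0,0,0,0,50],[-5,-14,0,0,0,0,50],[-5,-14,0,0,0,0,50],[-4,-14,0,0,0,0,50],[-3,-14,0,0,0,0,50],[-1,-14,0,0,0,0,50],[0,-14,0,0,0,0,50],[1,-14,0,0,0,0,50]]}}

```text
clock: 7.12
position: [0.4335, -0.3104, 0.0533]
tool_rot: [2.467, 1.571, 2.091]
force: [-0.1, -2.7, -0.1]
grip_width: 0.0501
```

Call:
{"method": "play_rows", "body": {"deltas": [[1,-14,0,0,0,0,50],[1,-14,0,0,0,0,50],[1,-9,0,0,0,0,50],[0,0,0,0,0,0,50],[0,0,25,0,0,0,50],[0,0,30,0,0,0,50],[0,0,30,0,0,0,50],[0,0,30,0,0,0,50]]}}

```text
clock: 8.12
position: [0.4364, -0.3458, 0.1692]
tool_rot: [2.36, 1.57, 1.984]
force: [0.4, 0.3, -0.1]
grip_width: 0.0501
```

Call:
{"method": "play_rows", "body": {"deltas": [[-10,40,30,0,0,5,60],[-10,40,0,0,0,5,60],[0,40,0,0,0,5,60],[0,0,0,0,0,2.5,60],[0,0,0,0,0,0,60]]}}

```text
clock: 8.75
position: [0.4164, -0.226, 0.1984]
tool_rot: [1.027, 1.57, 0.958]
force: [0.2, 0.4, 0.9]
grip_width: 0.0597
```

Run:
```python
from h import *
a=vision.grab_frame("top")[:,:,::-1];b=vision.grab_frame("side")[:,:,::-1]
cv2.imwrite("pics/top1.png",a);cv2.imwrite("pics/side1.png",b)
def c(im,x,y,w,h):return cv2.resize(im[y:y+h,x:x+w],(400,300),interpolation=cv2.INTER_CUBIC)
cv2.imwrite("pics/m5.png",np.hstack([c(a,376,160,80,60),c(b,280,125,80,60)]))
o=telemetry.observe();print(o['qpos'].round(2),o['position'],o['force'])
from scipy.spatial.transform import Rotation as Ro
print(Ro.from_euler('xyz',o['tool_rot']).as_matrix().round(3))
```

```text
[ 0.12  0.34  0.32  2.03 -0.15  0.79  2.03] [ 0.41629899 -0.22669916  0.19823818] [-0.40866962  0.34358642  0.07921841]
[[-0.     0.072  0.997]
 [ 0.     0.997 -0.072]
 [-1.     0.    -0.   ]]
```

View pics/m5.png

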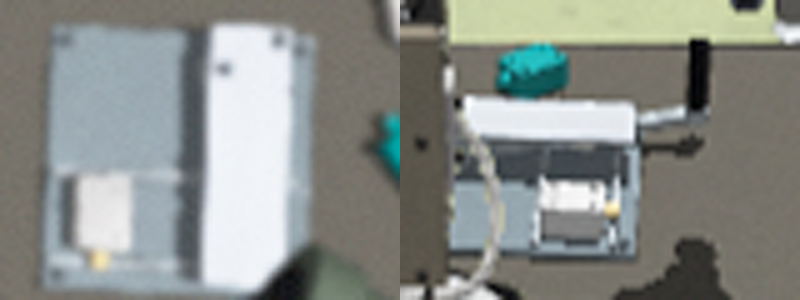

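The block is out: its top face is centred near (104,212) in the top crop, with the brass sleeve at (100,260), and the lever is back at rest. I'll triangulate the top face.

Run:
```python
from h import *
R={}
for n,(a,b,c,d),th in(("top",(388,192,406,214),185),("side",(305,158,326,170),215)):
    im=cv2.imread(f"pics/{n}1.png");g=im.astype(int);m=np.zeros(im.shape[:2],np.uint8)
    s=(g.min(2)>th)&(abs(g[:,:,0]-g[:,:,2])<25);m[b:d,a:c]=s[b:d,a:c]
    m=cv2.morphologyEx(m,cv2.MORPH_OPEN,np.ones((3,3)))
    cs=max(cv2.findContours(m,0,1)[0],key=cv2.contourArea)
    r=cv2.minAreaRect(cs);R[n]=r[0];print(n,r,cv2.boundingRect(cs))
    w=cast(n,cs.reshape(-1,2),.034)[:,:2]*1000;print(cv2.minAreaRect(np.float32(w)))
print(tri(R["side"],R["top"])*1000)
im=cv2.imread("pics/side1.png").sum(2) if 0 else cv2.imread("pics/side1.png").astype(int).min(2)
print(im[157:172,303:328])
print(cv2.imread("pics/top1.png").astype(int).min(2)[192:216,388:406])
```

```text
top ((397.0, 202.0), (16.0, 10.0), 90.0) (392, 194, 11, 17)
((530.63232421875, -225.7460479736328), (29.731252670288086, 47.70682907104492), 88.66050720214844)
side ((313.0, 164.0), (4.0, 8.0), 90.0) (309, 162, 9, 5)
((530.2789306640625, -218.7373046875), (28.49921226501465, 24.47465705871582), 0.7683498859405518)
[[ 530.55866618 -226.76189112   28.36571448]]
[[ 67  64  67  65  69  83  83  65  66  66  65  65  67  68  70  66  68  66
   66  74  96  65  87 159 151]
 [ 68  67  65  65  67  84  78  65  65  66  67  67  66  68  67  70  68  69
   63  73  90  64  88 159 145]
 [ 66  64  65  66  67  81  67  62  65  67  68  63  67  65  66  67  67  68
   65  62  88  61  87 160 149]
 [ 63  65  65  58  88 159  60  56  55  56  55  59  58  59  58  61  61  59
   61  79 146  58  86 160 151]
 [114 106  59  56 102 215 179 136 164 194 189 151 152 152 146 120 154 138
   57 108 198  48  84 158 159]
 [156 148 110 108 121 203 240 202 216 249 247 234 234 236 225 148 188 225
  115 132 203 103 118 162 169]
 [149 151 151 151 149 207 239 229 227 243 243 243 243 245 242 209 218 244
  148 157 217 146 150 156 160]
 [1
[... 1938 characters left out ...]
235 226 187 159 158 158]
 [106  92 128 174 216 230 234 234 237 236 232 230 236 230 189 160 159 159]
 [116 103 129 171 211 225 227 229 232 233 232 231 236 229 187 162 159 163]
 [138 131 135 161 175 187 199 211 217 221 224 224 227 216 178 161 161 161]
 [162 161 159 157 153 149 157 181 193 197 195 193 196 182 161 153 153 158]
 [186 188 188 186 161 136 136 167 183 184 187 172 171 165 159 150 153 160]
 [190 190 196 197 178 150 147 169 184 189 197 186 182 179 176 167 167 167]
 [161 171 178 183 168 160 164 176 184 189 192 183 179 184 176 172 170 167]
 [133 151 161 166 163 160 172 180 180 174 170 168 165 161 163 160 159 158]
 [130 147 157 161 159 164 162 166 160 163 163 160 163 158 160 157 157 157]]
```

Call:
{"method": "play_rows", "body": {"deltas": [[37,1,0,0,0,0,60],[37,1,0,0,0,0,60],[37,1,0,0,0,0,60],[0,0,-45,0,0,0,60],[0,0,-45,0,0,0,60],[0,0,-45,0,0,0,60],[0,0,-35,0,0,0,60],[0,0,0,0,0,0,60]]}}

```text
clock: 9.85
position: [0.5258, -0.2236, 0.0262]
tool_rot: [2.966, 1.566, 2.894]
force: [0.5, -0.2, 0.4]
grip_width: 0.06
```

Call:
{"method": "play_rows", "body": {"deltas": [[0,0,-8,0,0,0,60],[0,0,-7,0,0,0,60],[0,0,0,0,0,0,60]]}}

```text
clock: 10.22
position: [0.5275, -0.2236, 0.0135]
tool_rot: [-0.097, 1.57, -0.167]
force: [0.4, -0.3, -0.3]
grip_width: 0.0601
```

Call:
{"method": "play_rows", "body": {"deltas": [[0,0,0,0,0,0,45],[0,0,0,0,0,0,25],[0,0,0,0,0,0,25],[0,0,0,0,0,0,25],[0,0,0,0,0,0,25],[0,0,0,0,0,0,25]], "grip_force": 60}}

```text
clock: 10.98
position: [0.5277, -0.2237, 0.0139]
tool_rot: [-0.094, 1.57, -0.164]
force: [-2.5, 0.6, 9.1]
grip_width: 0.0306
```

Call:
{"method": "play_rows", "body": {"deltas": [[0,0,10,0,0,0,25],[0,0,20,0,0,0,25],[0,0,40,0,0,0,25],[0,0,40,0,0,0,25],[0,0,40,0,0,0,25],[0,0,40,0,0,0,25],[-30,0,0,0,0,0,25],[-40,0,0,0,0,0,25]]}}

```text
clock: 11.98
position: [0.4569, -0.2236, 0.2048]
tool_rot: [-0.173, 1.569, -0.243]
force: [0.1, -1.1, -0.5]
grip_width: 0.0309
```

Run:
```python
from h import *
a=vision.grab_frame("top")[:,:,::-1];b=vision.grab_frame("side")[:,:,::-1]
cv2.imwrite("pics/top2.png",a);cv2.imwrite("pics/side2.png",b)
o=telemetry.observe();print(o['position'],o['force'])
u,v=proj("side",[o['position']])[0];print(u,v);u=int(u)-40;v=int(v)-35
cv2.imwrite("pics/m6.png",cv2.resize(b[v:v+60,u:u+80],(640,480),interpolation=cv2.INTER_CUBIC))
```

```text
[ 0.45394417 -0.2240961   0.20479955] [ 0.66084804 -0.53185906 -0.58006931]
336.76933981546324 120.73382479704289
```

View pics/m6.png

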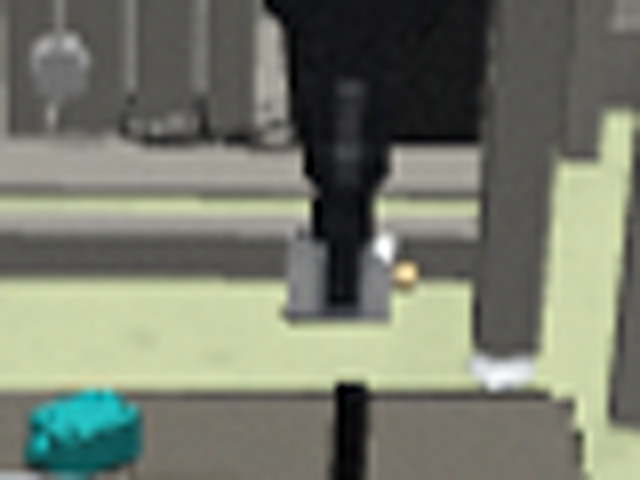

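The block is held level: its underside is a straight line at row 318, the sleeve is on the robot side, and the grip is about central. I'll carry it over to the fixture.

Call:
{"method": "play_rows", "body": {"deltas": [[-20,20,25,0,0,0,25],[-15,45,20,0,0,0,25],[0,50,0,0,0,0,25],[0,50,0,0,0,0,25],[0,50,0,0,0,0,25],[0,50,0,0,0,0,25],[0,50,0,0,0,0,25],[0,50,0,0,0,0,25]]}}

```text
clock: 13.08
position: [0.4224, 0.143, 0.2495]
tool_rot: [0.473, 1.569, 0.402]
force: [0.5, -0.2, -0.8]
grip_width: 0.0308
```

Call:
{"method": "play_rows", "body": {"deltas": [[0,50,0,0,0,0,25],[0,50,0,0,0,0,25],[10,50,0,0,0,-0.6,25],[20,50,0,0,0,-0.6,25],[25,45,0,0,0,0,25],[23,31,0,0,0,0,25],[0,0,-30,0,0,0,25],[0,0,0,0,0,0,25]]}}

```text
clock: 14.08
position: [0.4996, 0.4167, 0.2174]
tool_rot: [-2.132, 1.568, -2.223]
force: [0.5, 0.3, -0.1]
grip_width: 0.0306
```

Call:
{"method": "play_rows", "body": {"deltas": [[0,0,-45,0,0,0,25],[0,0,-45,0,0,0,25],[0,0,-45,0,0,0,25],[0,0,-35,0,0,0,25],[0,0,-15,0,0,0,25],[0,0,0,0,0,0,25]]}}

```text
clock: 14.82
position: [0.5007, 0.4174, 0.0341]
tool_rot: [-0.146, 1.571, -0.237]
force: [-0.4, -0.6, -0.6]
grip_width: 0.0308
```

Run:
```python
from h import *
a=vision.grab_frame("top")[:,:,::-1];b=vision.grab_frame("side")[:,:,::-1]
cv2.imwrite("pics/top3.png",a);cv2.imwrite("pics/side3.png",b)
o=telemetry.observe();print(o['position'],o['force'])
cv2.imwrite("pics/m7.png",np.hstack([cv2.resize(a[160:226,150:238],(400,300),interpolation=cv2.INTER_CUBIC),cv2.resize(b[275:335,265:345],(400,300),interpolation=cv2.INTER_CUBIC)]))
```

```text
[0.50120294 0.41795183 0.0352069 ] [ 0.32977694 -0.76357145 -0.90172539]
```

View pics/m7.png

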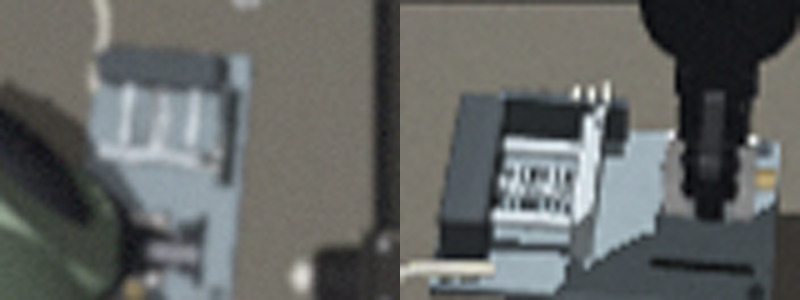

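The block hovers level over the plate, and the stop plate is clear. I'll check the lateral alignment numerically.

Run:
```python
from h import *
o=telemetry.observe();p=o['position'];z=p[2]+.02
print("tcp@blocktop",proj("top",[[p[0],p[1],z]]),"block px -> ",cast("top",[[187.8,214.6]],z)*1000)
X=T(.5366,.413,np.deg2rad(-5.4))
print("stop ends pred top",proj("top",tp(X,[(20,33,41),(20,-33,41),(20,0,41)])))
print("side",proj("side",tp(X,[(20,33,41),(20,-33,41),(20,33,9)])))
g=cv2.imread("pics/top0.png").astype(int).min(2);print(g[188:200,168:200])
g=cv2.imread("pics/top3.png").astype(int).min(2);print(g[204:222,176:200])
```

```text
tcp@blocktop [[178.09473302 214.74495977]] block px ->  [[501.22617319 389.63907257  55.20690132]]
stop ends pred top [[170.81415578 195.24859694]
 [193.04054809 197.0319123 ]
 [181.92639071 196.1401775 ]]
side [[302.39032213 318.48834433]
 [305.15889312 297.06205041]
 [302.4161546  326.50072191]]
[[101 114 136 135 138 138 139 141 163 177 155 126 125 127 128 143 158 158
  154 143 132 138 151 176 183 158 138 140 138 125 108  90]
 [ 99 118 131 137 137 138 139 141 162 179 157 123 124 123 131 152 162 157
  154 144 136 137 152 179 180 156 138 137 135 121 105  89]
 [101 116 132 139 146 144 137 144 162 174 147 119 115 122 131 161 165 162
  152 138 135 137 153 176 178 153 137 139 133 123 109  89]
 [105 119 134 147 157 155 150 152 158 159 144 123 122 127 141 163 179 170
  154 137 137 133 144 164 165 143 133 136 135 122 109  92]
 [108 119 134 154 168 168 163 163 165 159 153 148 153 151 156 177 185 176
  158 149 140 135 139 151 151 134 131 131 136 135 120  84]
 [108 123 138 154 169 170 170 166 174 173 178 177 175 173 179 181 185 175
  167 162 155 154 152 151 149 135 121 116 129 142 129  92]
 [1
[... 1914 characters left out ...]
27  28  23  35  45  80 112 131 140 136 132 138 136 140 140 135 115
  112 133 149 148 147 145]
 [ 35  23  25  23  29  47  72  96 117 126 127 131 136 134 133 137 138 115
  112 136 148 149 151 146]
 [ 32  26  19  28  31  38  53  68  81  95  98 106 113 114 108 115 116 100
  109 137 146 146 148 145]
 [ 37  25  28  32  30  27  44  55  58  67  82  98 101  88  77  81  89  80
  106 132 149 147 150 146]
 [ 40  26  21  41  41  44  69  89  86  87 105 113 108  92  76  76  72  73
  102 131 148 150 146 149]
 [ 33  30  54  60  66  77 114 140 125 118 123 133 129 115 104  97  83  74
  100 138 148 151 146 150]
 [ 34  55  81  90  92 110 145 172 151 131 133 140 143 139 131 121  97  84
  107 137 150 149 147 144]]
```

The lateral offset is only about 2 mm, and the predicted stop plate ends match the image. I'll set the block down.

Call:
{"method": "play_rows", "body": {"deltas": [[0,0,-10,0,0,0,25],[0,0,-6,0,0,0,25],[0,0,-2,0,0,0,25],[0,0,0,0,0,0,25]]}}

```text
clock: 15.42
position: [0.5004, 0.4173, 0.0151]
tool_rot: [-2.212, 1.571, -2.303]
force: [1.0, 0.2, -0.3]
grip_width: 0.0309
```

Call:
{"method": "play_rows", "body": {"deltas": [[0,0,-1,0,0,0,25],[0,0,0,0,0,0,25]]}}

```text
clock: 15.68
position: [0.5004, 0.4174, 0.0143]
tool_rot: [-0.187, 1.571, -0.278]
force: [-0.9, -0.7, -1.2]
grip_width: 0.0309
```

Call:
{"method": "play_rows", "body": {"deltas": [[0,0,-1,0,0,0,25],[0,0,0,0,0,0,25]]}}

```text
clock: 15.92
position: [0.5005, 0.4175, 0.014]
tool_rot: [0.853, 1.57, 0.761]
force: [-2.2, -2.3, 9.1]
grip_width: 0.0305
```

Call:
{"method": "play_rows", "body": {"deltas": [[0,0,0.6,0,0,0,25],[5,-1,0,0,0,0,25],[7,-1,0,0,0,0,25],[6,-1,0,0,0,0,25],[3,0,0,0,0,0,25],[0,0,0,0,0,0,25]]}}

```text
clock: 16.68
position: [0.5221, 0.4142, 0.014]
tool_rot: [0.293, 1.57, 0.201]
force: [-0.0, -0.6, 4.1]
grip_width: 0.0306
```

Call:
{"method": "play_rows", "body": {"deltas": [[2,0,0,0,0,0,25],[2,0,0,0,0,0,25],[0,0,0,0,0,0,25]]}}

```text
clock: 17.05
position: [0.5255, 0.4145, 0.014]
tool_rot: [1.411, 1.571, 1.32]
force: [-2.6, -0.6, 4.4]
grip_width: 0.0306
```

Call:
{"method": "play_rows", "body": {"deltas": [[2,0,0,0,0,0,25],[0,0,0,0,0,0,25]]}}

```text
clock: 17.3
position: [0.5275, 0.4145, 0.014]
tool_rot: [1.626, 1.571, 1.534]
force: [-2.2, -0.7, 5.1]
grip_width: 0.0312
```

Call:
{"method": "play_rows", "body": {"deltas": [[2,0,0,0,0,0,25],[0,0,0,0,0,0,25]]}}

```text
clock: 17.55
position: [0.5295, 0.4145, 0.014]
tool_rot: [1.671, 1.571, 1.58]
force: [-2.7, 0.2, 4.7]
grip_width: 0.0307
```

Call:
{"method": "play_rows", "body": {"deltas": [[2,0,0,0,0,0,25],[0,0,0,0,0,0,25]]}}

```text
clock: 17.8
position: [0.5315, 0.4145, 0.014]
tool_rot: [1.542, 1.571, 1.451]
force: [-1.9, 0.1, 5.1]
grip_width: 0.0305
```

Call:
{"method": "play_rows", "body": {"deltas": [[2,0,0,0,0,0,25],[0,0,0,0,0,0,25]]}}

```text
clock: 18.05
position: [0.5335, 0.4145, 0.014]
tool_rot: [1.515, 1.571, 1.424]
force: [-1.7, 0.6, 4.7]
grip_width: 0.0307
```

Call:
{"method": "play_rows", "body": {"deltas": [[2,-0.5,0,0,0,0,25],[0,0,0,0,0,0,25]]}}

```text
clock: 18.3
position: [0.5351, 0.4143, 0.014]
tool_rot: [2.726, 1.57, 2.635]
force: [-4.0, 1.1, 5.8]
grip_width: 0.0308
```

Call:
{"method": "play_rows", "body": {"deltas": [[2,0,0,0,0,0,25],[0,0,0,0,0,0,25]]}}

```text
clock: 18.55
position: [0.5366, 0.4141, 0.014]
tool_rot: [-2.98, 1.569, -3.071]
force: [-8.6, 0.3, 9.2]
grip_width: 0.0306
```

Contact came at about x=0.535. I'll unload z slightly and press on.

Call:
{"method": "play_rows", "body": {"deltas": [[2,0,0.4,0,0,0,25],[0,0,0,0,0,0,25]]}}

```text
clock: 18.8
position: [0.5387, 0.414, 0.014]
tool_rot: [-2.826, 1.569, -2.917]
force: [-6.0, 1.4, 3.1]
grip_width: 0.0307
```

Call:
{"method": "play_rows", "body": {"deltas": [[2,0,0.3,0,0,0,25],[2,-0.5,0,0,0,0,25],[0,0,0,0,0,0,25]]}}

```text
clock: 19.18
position: [0.5423, 0.4136, 0.014]
tool_rot: [-2.863, 1.569, -2.954]
force: [-6.4, 1.1, -0.6]
grip_width: 0.031
```

Call:
{"method": "play_rows", "body": {"deltas": [[2,0,0,0,0,0,25],[0,0,0,0,0,0,25],[0,0,0,0,0,0,25]]}}

```text
clock: 19.55
position: [0.5439, 0.4134, 0.014]
tool_rot: [-2.755, 1.568, -2.846]
force: [-8.1, 1.4, 2.9]
grip_width: 0.0309
```

Call:
{"method": "play_rows", "body": {"deltas": [[2,0,0,0,0,0,25],[1,0,0,0,0,0,25],[0,0,0,0,0,0,25],[0,0,0,0,0,0,25],[0,0,0,0,0,0,25],[0,0,0,0,0,0,25],[0,0,0,0,0,0,25]]}}

```text
clock: 20.42
position: [0.5465, 0.4132, 0.014]
tool_rot: [-2.695, 1.567, -2.786]
force: [-11.9, -1.3, 6.2]
grip_width: 0.0309
```

Run:
```python
from h import *
a=vision.grab_frame("top")[:,:,::-1];b=vision.grab_frame("side")[:,:,::-1]
cv2.imwrite("pics/top4.png",a);cv2.imwrite("pics/side4.png",b)
o=telemetry.observe();print(o['position'],o['force'],o['moment'],o['grip_width'])
from scipy.spatial.transform import Rotation as Ro
print(Ro.from_euler('xyz',o['tool_rot']).as_matrix().round(3))
cv2.imwrite("pics/m8.png",np.hstack([cv2.resize(a[170:215,160:220],(400,300),interpolation=cv2.INTER_CUBIC),cv2.resize(b[282:327,275:335],(400,300),interpolation=cv2.INTER_CUBIC)]))
```

```text
[0.54644654 0.41328783 0.01403384] [-13.39533539  -1.28838053   5.60686765] [-0.23953038  2.51683144 -0.09349464] 0.030807774050543753
[[-0.004  0.091  0.996]
 [-0.001  0.996 -0.091]
 [-1.    -0.002 -0.003]]
```

View pics/m8.png

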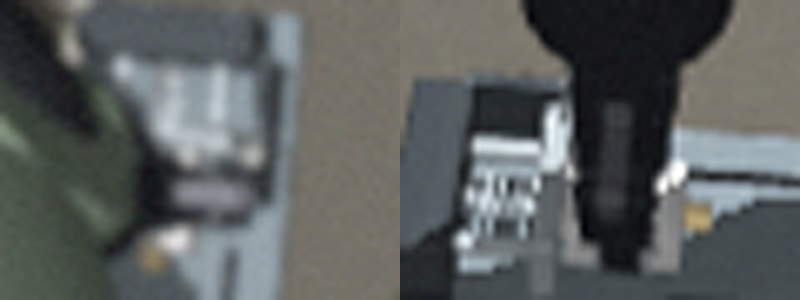

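Run:
```python
from h import *
X=T(.5366,.413,np.deg2rad(-5.4))
for d in(0,8,12,16,20):
    print(d,"side front: plate edge y33 z41, z9; block edge y16 z8:",proj("side",tp(X,[(20+d,33,41),(20+d,33,9),(20+d,16,8)])).round(1).tolist(),"top plate -y end z41",proj("top",tp(X,[(20+d,-33,41),(20+d,-42,40)])).round(1).tolist())
print("marks",proj("top",tp(X,[(28,-45,38),(36,-45,38)])).round(1).tolist())
for f in("0","4"):
    g=cv2.imread(f"pics/side{f}.png").astype(int).min(2);print(g[308:328:2,288:310])
for f in("0","4"):
    g=cv2.imread(f"pics/top{f}.png").astype(int).min(2);print(g[184:202,188:206])
```

```text
0 side front: plate edge y33 z41, z9; block edge y16 z8: [[302.4, 318.5], [302.4, 326.5], [303.1, 321.1]] top plate -y end z41 [[193.0, 197.0], [196.2, 197.3]]
8 side front: plate edge y33 z41, z9; block edge y16 z8: [[299.1, 318.2], [299.2, 326.2], [300.0, 320.8]] top plate -y end z41 [[193.3, 194.3], [196.4, 194.6]]
12 side front: plate edge y33 z41, z9; block edge y16 z8: [[297.5, 318.1], [297.6, 326.1], [298.4, 320.7]] top plate -y end z41 [[193.4, 193.0], [196.5, 193.3]]
16 side front: plate edge y33 z41, z9; block edge y16 z8: [[295.8, 318.0], [296.0, 326.0], [296.8, 320.6]] top plate -y end z41 [[193.6, 191.7], [196.7, 191.9]]
20 side front: plate edge y33 z41, z9; block edge y16 z8: [[294.2, 317.8], [294.4, 325.9], [295.2, 320.4]] top plate -y end z41 [[193.7, 190.3], [196.8, 190.6]]
marks [[197.6, 194.7], [197.9, 192.1]]
[[196 121 155 111 118 136 132 179 131 174 139 145 152 210 200 193 130 103
  156 156 155 155]
 [188  92 177  55 118  96 116 200  89 177  46 111 174 204 203 196  91 125
  157 153 152 150]
 [173 171 126 134 155 173 209 169 124 145 112 123 217 202 203 185  77 14
[... 3605 characters left out ...]
 76  84 112 113 109 106]
 [178 156 136 137 129 119 120 120 143 169 162 119  72  85 113 114 105 106]
 [150 134 118 112 100  84  81  95 117 144 137  96  70  94 118 112 105 104]
 [ 97  90  98  95  86  70  66  64  81  92  88  66  60  94 121 109 103 100]
 [ 73  80  90  97  91  82  68  68  71  66  54  49  63  98 120 109 103 105]
 [108 111 114 117 116 113  98  95  87  70  56  54  69 101 114 109 101 103]
 [134 139 133 134 135 134 133 115 107  87  67  50  68 106 122 107  99 101]
 [134 134 136 135 136 140 138 125 112  97  79  59  76 108 124 113 102 107]
 [107 113 115 118 124 127 128 117 107  93  89  86  94 119 123 119 103 105]
 [ 70  71  80  98 107 101  97  93  86  85 106 115 127 132 130 117 104 105]]
```

Between the rest picture and now, the stop plate's front edge moved from column 302.9 to 297.7 in the side view, about 12.5 mm. It moved about 4 rows in the top view, about 12 mm. The block's yaw is −5.2° and its lateral offset is about 1 mm. All of this is inside the window, so I'll hand in.

Call:
{"method": "play_rows", "body": {"deltas": [[0,0,0,0,0,0,25],[0,0,0,0,0,0,25],[0,0,0,0,0,0,25],[0,0,0,0,0,0,25]]}}

```text
clock: 21.02
position: [0.5464, 0.4133, 0.014]
tool_rot: [-2.692, 1.567, -2.783]
force: [-12.6, -2.2, 5.0]
grip_width: 0.0312
```

```bash
python3 -c "
from workcell import workorder,telemetry
o=telemetry.observe();print(o['position'],o['force'])
print(workorder.job_done())"
```

```text
[0.54642136 0.41326423 0.01400302] [-12.55065495  -2.24332635   4.96874122]
the job is handed in; nothing more can be done
None
```

The job is handed in at about 21 s of the 58 s allowed, with the arm still holding the block against the stop plate; no verdict was given. I swung the lever to its stop, where the force jumped to about 23 N, and eased it back to rest. I then gripped the block across its width, set it flat on the fixture plate and pressed it against the stop plate.

Last checks:
- **Stop plate travel:** about 12 mm in, which is mid-window. The arm's travel since contact gave 11.7 mm, the side view 12.5 mm and the top view about 12 mm.
- **Pointer:** I could not read it directly against the marks. The gripper hid it in the side view and the top view was too coarse, so its place is inferred from the plate travel.
- **Push:** the wrist reads a steady 12.6 N along x. The spring alone should give about 9.6 N at 12 mm. I put the rest down to friction, because the block also rests on the plate with about 5 N.
- **Alignment:** about 1 mm from the middle of the stop plate, within 0.2° of the fixture's direction, and level.
- **Camera disagreement:** the two cameras differed by 3–5 mm in world position, so I used their average. That stays within the 12 mm tolerance.
- **Lever:** seen back at rest after I backed off, and the arm did not go near it again after the block was lifted.
- **Other items:** the carry path ran well above the vial and loupe and stayed away from the sample box, but I did not check their positions afterwards.

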